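Nudge a greased stud home on the length bench

ROBOT

A 6-joint arm with a two-finger parallel gripper is mounted at the origin on the work surface. World frame = base frame: x ahead of the robot, y to its left, z up, the work surface at z = 0. Lengths are in m, angles in degrees, forces in N, time in s.
With the tool pointing down it reaches from about 0.375 to 0.9 m from the base axis. Payload 3.1 kg.
Tool frame: the origin (TCP) lies midway between the tips of the shut fingers; the grasp point (between the pads) lies 19 mm behind it; z points along the fingers, y is the line along which they close (so a half turn about z gives the same grasp; the last joint's range is limited). The gripper opens to 87 mm and grips with 3 to 60 N. Pads are 19 mm wide; open, the fingers measure 117 mm over their backs; the gripper's body (75 mm by 190 mm) begins 51 mm behind the grasp point.
Start: joints at [-81.561, 30.224, 82.088, -0, 67.689, -10.227], TCP at [0.2, -0.592, 0.223] pointing down, gripper open.
Joint ranges: [-176.69, 176.69], [-43.24, 126.21], [12.49, 139.97], [-82, 262], [0, 151.66], [-163.58, 163.58]. Speed limits (degrees/s): [159.86, 159.86, 180, 180, 180, 180].

INTERFACE

Orientations are given as a 3x3 rotation matrix whose columns are the frame's x, y, z axes.
In Python, from rig import bot, capture gives the robot as it stands.
- The arm moves only by the tool advance, called after "Request:" by a JSON object that holds its "op" and its "data". Schema: {"type":"object","properties":{"ticks":{"type":"string"},"only":{"type":"string"},"quiet":{"type":"boolean"},"lines":{"type":"string"}},"required":["ticks"],"additionalProperties":false}. ticks is a string of 1 to 20 rows, one to a line, with the numbers parted by commas; each row has 7 numbers: dx, dy, dz in shares of 0.75 m (1.0 is 0.75 m), then a rotation vector rx, ry, rz in normalised numbers (1 is 360 degrees), then the opening from 0.0 (shut) to 1.0 (fully open); each row is the pose to reach, as a shift and turn from the pose commanded when the call began, along the tool's axes at that moment; what a row does not reach only later rows make up. A row lasts 1/10 s, in which the tool goes at most 0.05 m and 8.59 degrees, less where a joint would pass 70% of its speed; a pose out of reach is approached as far as the arm can. The fingers move at their own pace and stop on an object; the grip force is fixed at half the most. Time passes only in rows, so rows that do not move let the fingers close. The tool returns the time, the measured TCP pose, the force, the opening and the grip force at its end. only (a regular expression) keeps the lines of the reply that match it, lines (a string "A,B") keeps lines A to B, and quiet returns only ok. No shift or turn number may pass 1 either way. Input that does not fit is refused with a message, and nothing moves.
- bot.read_state(): the state, without advancing time (a new reading comes with each control period).
- capture(name): name is "scene" or "top" or "wrist"; returns a dict with "color" (480x640x3 uint8, red, green, blue), "K" (3x3 intrinsics, pixels), "view" (4x4, takes a point from world to camera coordinates); the wrist camera has in their place "mount" (4x4, takes a point from camera to tool coordinates, whose origin is the TCP and whose axes are the flange's). Camera axes: x right, y up, looking along -z (the intrinsics and any distortion apply to the point x, -y, -z); pixel columns grow to the right and rows downward; lengths in m; the calibration is good to about 2 mm. A picture is of the moment at which its call begins: read the wrist's pose just before it. There is no depth.
- bot.hand_in(): hands the job in; it is judged then, once.
The state is a dict: "time_s": time; "joint_positions": joint angles; "qvel": joint speeds; "tau": joint torques, N m; "position": TCP position; "tcp_rot": TCP orientation; "force": force on the tool from outside, world axes, zero at the start; "moment": the same for the moment, N m; "opening": opening from 0.0 (shut) to 1.0 (fully open); "grasp_force": force on a finger pad.
Only numpy, scipy, OpenCV 4.12 (cv2) and the standard library are available. Lean on these libraries where they do the work, as an engineer would, in place of code of your own. Each camera call takes 0.05 s, during which the arm holds its last target. There are 200 camera calls.

TASK

Take the soft-faced mallet and with its head nudge the greased stud gently along its V rail, in under the hood, until it comes up solid on the stop hidden inside, and lean on it there with a steady push of about 10 N for a second so that the grease squeezes out. Never hammer the stop or send the stud shooting, and keep the gripper off the greased stud. Then lay the mallet back on its rubber mat as it lay, leaving the stud home against the stop and everything else where it stands.

Things in the scene. Friction and masses are not known exactly. Their poses are not given: they have to be found in the camera images.
- bench: Stud length bench, fixed: aluminium base plate 90 mm wide, 12 mm thick, with a steel V rail along its middle and a blue hood at one end. Origin on the table under the rail's middle line; +x along the rail into the hood (the way the stud must go, roughly to the robot's right), z up. Base x = -170 to 200 mm, rail -150 to 190 mm; rail edges 37 mm above the table, 12 mm either side of the line.
- hood_mouth (a point): Point on the stud's line (45 mm above the table) in the hood's mouth, at x = 50 mm on the bench; axes as the bench. Sheet-metal hood 150 mm long, 84 mm wide, top 108 mm above the table (grey readout on it 130 mm); mouth 40 mm wide. Inside, unseen, is a rigid steel stop, locked anywhere from 65 to 110 mm inside the mouth. More than 30 N on it knocks it out of set.
- stud: Greased steel stud, 27 mm diameter, 160 mm long, 0.7 kg, lying loose in the V rail with its nose already under the hood. Origin at the middle of its axis, 45 mm above the table; +x along its axis towards the hood (it may roll about x). Slides on the rail with a drag of about 1 to 3 N and stays where it is left.
- stud_tail (a point): Centre of the stud's flat outer end, the end to nudge; 80 mm back from the stud's origin.
- stud_nose (a point): Centre of the stud's flat inner end, which must meet the stop; 80 mm ahead of the stud's origin. It starts 25 to 50 mm inside the mouth.
- mallet: Small soft-faced mallet, 0.45 kg. Origin at the place to grip, on the handle's middle line. +x along the handle to the head, y along the head's axis, z up. Black handle 20 mm wide (y), 26 mm high (z), from x = -120 to 32 mm, then a butt 26 x 36 mm to x = -150 mm. Head: cylinder along y at x = 50 mm, 36 mm diameter at its orange nylon faces, 84 mm over the faces.
- mallet_face (a point): Centre of the nylon face on the mallet's -y side (x = 50, y = -42 mm). Axes as the mallet.
- mat: Grey rubber mat, fixed, 270 x 140 mm, 6 mm thick. Origin on the table at the middle of its width; x along its length, the way the mallet's head points; it reaches from x = -185 to 85 mm. The mallet lying on it has its origin 24 mm above the table, near the mat's origin.
- socket: Bystander: black impact socket, 60 mm diameter, 75 mm high, 0.95 kg. Origin under its middle.
- bolt_cap: Bystander: amber polymer bolt cap, 54 mm diameter, 55 mm high, light. Origin under its middle.
- coupling: Bystander: cast aluminium pump coupling with three jaws, 80 mm diameter, 44 mm high. Origin under its middle.
- nut: Bystander: steel hex nut, 47 mm across the corners, 22 mm high. Origin under its middle.
- washer: Bystander: dark steel washer, 50 mm diameter, 6 mm thick. Origin under its middle.
- grease_tin: Bystander: round grease tin with a yellow label, 72 mm diameter, 70 mm high. Origin under its middle.
Mind the look-alikes: they are no part of the job. Leave any white look-alike of the mallet alone.

How it is judged:
By the outcome, as a careful person would: the job done as asked, in the order asked, and still so for the second after the job is handed in, with the robot touching nothing.
It also fails if it takes over 58 s, if anything falls off the work surface, if the arm or the gripper's body presses on something with over 40 N, if the wrist force passes 120 N, or if a joint passes its speed limit or range.

## Working session

There is one attempt and no reset: what is moved stays moved. The work goes in short steps, Python scripts to look and compute and a tool call to move; the robot and the scene stay as the last step left them, time stands still between calls to the robot, and variables do not carry over. Pictures are saved under pics/ and viewed, at most 13 in all, crops included, and the job is handed in when it is done.

```bash
ls; mkdir -p pics; python3 - <<'E'
from rig import bot, capture
import cv2, numpy as np, pickle
for n in ("scene","top"):
    c=capture(n); cv2.imwrite(f"pics/{n}0.png",c["color"][:,:,::-1]); pickle.dump(c,open(n+".pkl","wb"))
    print(n,[k for k in c]); print(np.round(c["K"],2).tolist()); print(np.round(c["view"],4).tolist())
    print({k:v for k,v in c.items() if k not in("color","K","view")})
s=bot.read_state(); print(s)
E
```

```text
pics
scene ['color', 'K', 'view']
[[444.2, 0.0, 324.72], [0.0, 444.2, 242.5], [0.0, 0.0, 1.0]]
[[0.8853, 0.4646, -0.0167, -0.5145], [-0.2955, 0.5899, 0.7514, 0.063], [0.359, -0.6604, 0.6596, -1.2754], [0.0, 0.0, 0.0, 1.0]]
{}
top ['color', 'K', 'view']
[[583.87, 0.0, 324.37], [0.0, 583.87, 242.18], [0.0, 0.0, 1.0]]
[[-0.0213, -0.9998, -0.0045, 0.0794], [0.9822, -0.0217, 0.1866, -0.5514], [-0.1867, -0.0005, 0.9824, -1.547], [0.0, 0.0, 0.0, 1.0]]
{}
{'time_s': 0.1, 'joint_positions': array([-8.15595330e+01,  3.02744485e+01,  8.21497012e+01, -3.47268721e-03,
        6.76890431e+01, -1.02273856e+01]), 'qvel': array([-0.00158051, -0.14582799, -0.11737581,  0.03182524, -0.0638677 ,
       -0.03061156]), 'tau': array([ 5.24294660e-05, -4.40985525e+01, -1.77150464e+01,  6.35485305e-02,
        5.34067419e-02, -4.85454143e-05]), 'position': array([ 0.19996194, -0.59144473,  0.22165717]), 'tcp_rot': array([[ 9.47382686e-01,  3.20102995e-01, -3.45444743e-04],
       [ 3.20103045e-01, -9.47380733e-01,  1.94595650e-03],
       [ 2.95638810e-04, -1.95414341e-03, -9.99998047e-01]]), 'force': array([ 0.0449651 , -0.51859164,  0.32504258]), 'moment': array([0.04270857, 0.01595731, 0.00967114]), 'grasp_force': 0.0, 'opening': 0.9972791924110302}
```

View pics/scene0.png

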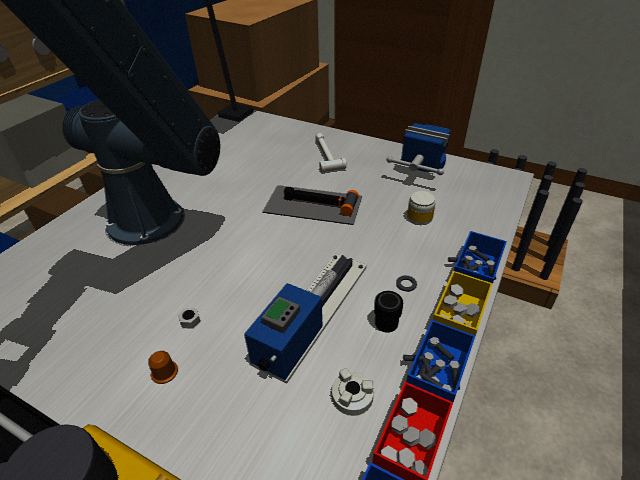

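View pics/top0.png

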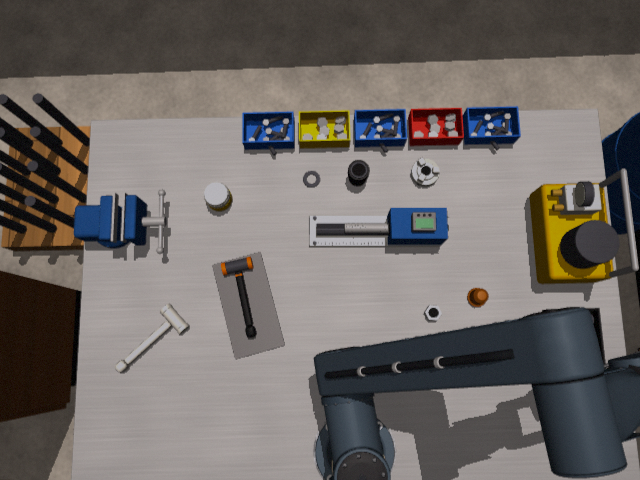

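The top view shows the mallet with its head near (237,266) and butt near (251,331). The bench runs from (310,231) to the hood at (388–447,226). The white look-alike mallet is at lower left. I'll enlarge both views.

```bash
python3 - <<'E'
import cv2
a=cv2.imread("pics/top0.png")[200:365,205:465]; b=cv2.imread("pics/scene0.png")[175:385,240:400]
a=cv2.resize(a,None,fx=3,fy=3,interpolation=cv2.INTER_CUBIC)   # u=205+x/3, v=200+y/3
cv2.imwrite("pics/ta.png",a)
b=cv2.imread("pics/scene0.png")
p=cv2.resize(b[175:230,255:375],None,fx=5,fy=5,interpolation=cv2.INTER_CUBIC) #600x275
q=cv2.resize(b[245:385,240:375],None,fx=4,fy=4,interpolation=cv2.INTER_CUBIC) #540x560
cv2.imwrite("pics/sp.png",p);cv2.imwrite("pics/sq.png",q)
E
```

```text
(no output)
```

View pics/ta.png

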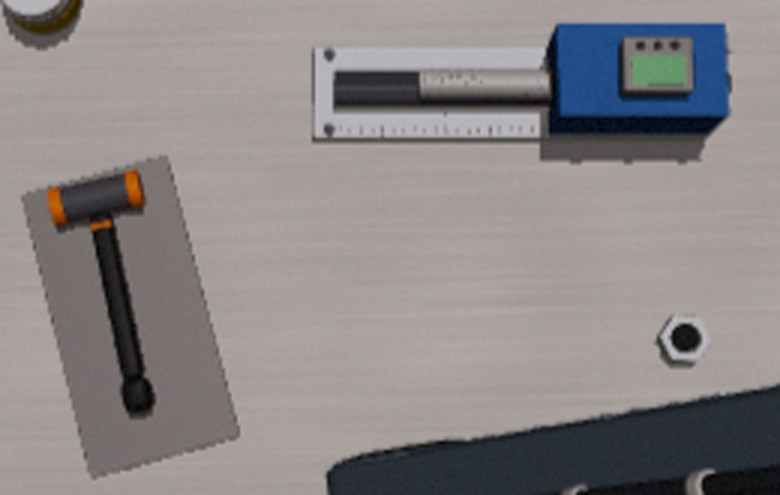

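View pics/sp.png

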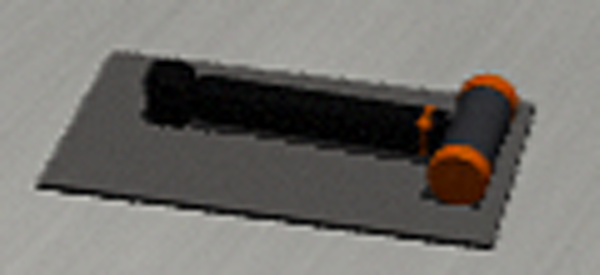

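View pics/sq.png

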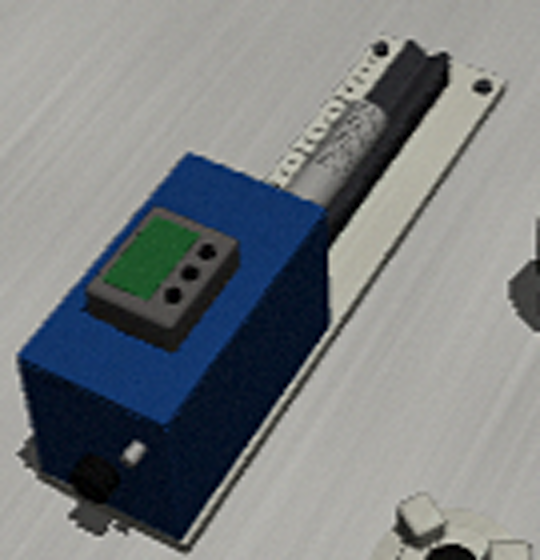

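The crops show the -y orange face (right in top) at crop (141,189) in top and (460,177) in scene. The stud tail edge is at crop (420,84) in top, and the hood top and mat corners are clear in both views. Next I'll triangulate.

```bash
cat > h.py <<'E'
import numpy as np, pickle
T=pickle.load(open("top.pkl","rb")); S=pickle.load(open("scene.pkl","rb"))
def ray(c,u,v):
    K,V=c["K"],c["view"]; d=np.array([(u-K[0,2])/K[0,0],-(v-K[1,2])/K[1,1],-1]); R=V[:3,:3]
    return -R.T@V[:3,3], R.T@d
def onz(c,uv,z):
    o,d=ray(c,*uv); return o+d*(z-o[2])/d[2]
def tri(rs):
    A=np.zeros((3,3));b=np.zeros(3)
    for o,d in rs:
        d=d/np.linalg.norm(d);P=np.eye(3)-np.outer(d,d);A+=P;b+=P@o
    p=np.linalg.solve(A,b); return p,[np.linalg.norm(np.cross(p-o,d/np.linalg.norm(d))) for o,d in rs]
ta=lambda x,y:(205+(x+.5)/3-.5,200+(y+.5)/3-.5)
sp=lambda x,y:(255+(x+.5)/5-.5,175+(y+.5)/5-.5)
sq=lambda x,y:(240+(x+.5)/4-.5,245+(y+.5)/4-.5)
E
python3 - <<'E'
from h import *
np.set_printoptions(precision=4,suppress=True)
print("cams",ray(T,0,0)[0],ray(S,0,0)[0])
for n,a,b in [("-yface",ta(141,189),sp(460,177)),("collar",ta(101,225),sp(427,130)),("buttend",ta(140,413),sp(150,92)),
 ("mat1",ta(22,195),sp(492+43,105)),("mat2",ta(166,155),sp(494,246)),("mat3",ta(240,437),sp(38,187)),("mat4",ta(93,478),sp(112,52)),
 ("hood1",ta(557,24),sq(328,210)),("hood2",ta(727,24),sq(165,425)),("hood3",ta(727,118),sq(20,357)),("hood4",ta(557,118),sq(190,153)),
 ("base1",ta(313,48),sq(505,85)),("hole1",ta(329,55),sq(483,86)),("hole2",ta(329,130),sq(381,48)),("railend +",ta(333,71),sq(447,58)),("railend -",ta(333,109),sq(412,42)),
 ("tailtop",ta(420,84),sq(370,103))]:
    p,e=tri([ray(T,*a),ray(S,*b)]); print(n,p,np.round(e,4))
print("mat z6",[onz(T,ta(*q),.006) for q in [(22,195),(166,155),(240,437),(93,478)]])
print("+yface",onz(T,ta(51,207),.024)); print("-yface",onz(T,ta(141,189),.024)," collar",onz(T,ta(101,225),.037),"butt",onz(T,ta(138,396),.042))
print("tail", onz(T,ta(420,84),.0585))
E
```

```text
cams [0.2545 0.0666 1.6231] [ 0.932  -0.6403  0.7853]
-yface [0.5068 0.2712 0.0243] [0.0022 0.0022]
collar [0.4718 0.3064 0.0237] [0.0007 0.0007]
buttend [0.3017 0.2718 0.019 ] [0.001 0.001]
mat1 [0.5055 0.3843 0.0023] [0.0003 0.0003]
mat2 [0.5406 0.2495 0.0024] [0.0004 0.0004]
mat3 [0.2784 0.1827 0.0005] [0.0008 0.0008]
mat4 [0.2449 0.3163 0.004 ] [0.0011 0.0011]
hood1 [ 0.6337 -0.1109  0.104 ] [0.0005 0.0005]
hood2 [ 0.6297 -0.2615  0.1072] [0.0008 0.0008]
hood3 [ 0.5456 -0.2574  0.1019] [0.0009 0.0009]
hood4 [ 0.5488 -0.1073  0.1023] [0.0007 0.0007]
base1 [0.6402 0.1096 0.0037] [0.0002 0.0002]
hole1 [0.6313 0.0945 0.012 ] [0.0004 0.0004]
hole2 [0.5594 0.096  0.0128] [0.0007 0.0007]
railend + [0.6101 0.0899 0.0313] [0.0011 0.0011]
railend - [0.579  0.0934 0.0274] [0.0038 0.0038]
tailtop [0.5936 0.0117 0.0535] [0.0018 0.0018]
mat z6 [array([0.5047, 0.3834, 0.006 ]), array([0.5396, 0.2489, 0.006 ]), array([0.2778, 0.1818, 0.006 ]), array([0.244 , 0.3153, 0.006 ])]
+yface [0.4901 0.353  0.024 ]
-yface [0.5051 0.27   0.024 ]  collar [0.4706 0.3048 0.037 ] butt [0.3153 0.27   0.042 ]
tail [0.5911 0.0109 0.0585]
```

```bash
python3 - <<'E'
from rig import bot
import numpy as np
np.set_printoptions(precision=4,suppress=True)
R=bot.read_state()["tcp_rot"]; p0=np.array([.2,-.592,.223])
for p in [(.43,-.42,.25),(.48,0,.25),(.449,.25,.25),(.449,.301,.20)]: print(p,R.T@(np.array(p)-p0))
E
```

```text
(0.43, -0.42, 0.25) [ 0.273  -0.0894 -0.0267]
(0.48, 0, 0.25) [ 0.4548 -0.4713 -0.0259]
(0.449, 0.25, 0.25) [ 0.5054 -0.718  -0.0254]
(0.449, 0.301, 0.2) [ 0.5217 -0.7663  0.0247]
```

The rows are not in the units I measure in: shifts go in shares of 0.75 m and turns go in shares of 360 degrees. I convert before sending: -0.718 m / 0.75 = -0.9573, 0.505 m / 0.75 = 0.6733, 6 degrees / 360 = 0.0167.

Request:
{"op": "advance", "data": {"ticks": "0.364,-0.1187,-0.036,0,0,0,1\n0.364,-0.1187,-0.036,0,0,0,1\n0.364,-0.1187,-0.036,0,0,0,1\n0.364,-0.1187,-0.036,0,0,0,1\n0.364,-0.1187,-0.036,0,0,0,1\n0.364,-0.1187,-0.036,0,0,0,1\n0.6067,-0.628,-0.0347,0,0,0.0083,1\n0.6067,-0.628,-0.0347,0,0,0.0167,1\n0.6067,-0.628,-0.0347,0,0,0.0167,1\n0.6067,-0.628,-0.0347,0,0,0.0167,1\n0.6067,-0.628,-0.0347,0,0,0.0167,1\n0.6067,-0.628,-0.0347,0,0,0.0167,1\n0.6067,-0.628,-0.0347,0,0,0.0167,1\n0.6067,-0.628,-0.0347,0,0,0.0167,1\n0.6067,-0.628,-0.0347,0,0,0.0167,1\n0.6733,-0.9573,-0.0333,0,0,0.0167,1\n0.6733,-0.9573,-0.0333,0,0,0.0167,1\n0.6733,-0.9573,-0.0333,0,0,0.0167,1\n0.6733,-0.9573,-0.0333,0,0,0.0167,1\n0.6733,-0.9573,-0.0333,0,0,0.0167,1"}}

```text
time_s: 2.1
position: [0.4481, 0.2497, 0.2474]
tcp_rot: [[0.976, 0.219, -0.0], [0.219, -0.976, -0.0], [-0.0, 0.0, -1.0]]
force: [0.2, -1.0, 0.1]
opening: 0.997
grasp_force: 0.0
```

```bash
python3 - <<'E'
from rig import bot, capture
import cv2,pickle,numpy as np
np.set_printoptions(precision=4,suppress=True)
s=bot.read_state(); c=capture("wrist"); c["s"]=s; pickle.dump(c,open("w1.pkl","wb"))
cv2.imwrite("pics/w1.png",c["color"][:,:,::-1]); print(c["K"],c["mount"],s["position"],s["tcp_rot"],s["joint_positions"])
E
```

```text
[[345.9322   0.     319.6071]
 [  0.     345.9322 238.4982]
 [  0.       0.       1.    ]] [[ 0.      0.9619  0.2734  0.0744]
 [ 1.      0.0002 -0.0009  0.0005]
 [-0.0009  0.2734 -0.9619 -0.1614]
 [ 0.      0.      0.      1.    ]] [0.4481 0.2497 0.2474] [[ 0.9757  0.2192 -0.0004]
 [ 0.2192 -0.9757 -0.0002]
 [-0.0004  0.0001 -1.    ]] [16.6305 19.8037 96.2614 -0.0075 63.9593 93.9704]
```

View pics/w1.png

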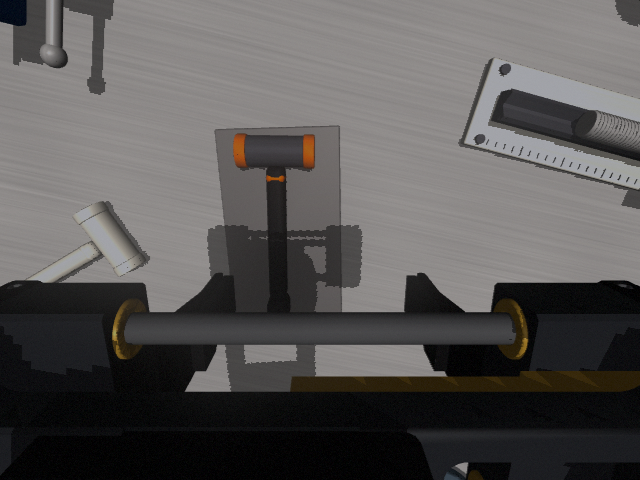

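The wrist view shows the mallet head from (234,152) to (315,151), the collar at (276,178), and the handle running down to (279,290). The white look-alike is at left.

```bash
cat >> h.py <<'E'
def wray(c,u,v):
    K,M,s=c["K"],c["mount"],c["s"]; d=np.array([(u-K[0,2])/K[0,0],-(v-K[1,2])/K[1,1],-1]); R=np.array(s["tcp_rot"])
    return R@M[:3,3]+s["position"], R@M[:3,:3]@d
def wonz(c,uv,z):
    o,d=wray(c,*uv); return o+d*(z-o[2])/d[2]
E
python3 - <<'E'
from h import *
np.set_printoptions(precision=4,suppress=True)
W=pickle.load(open("w1.pkl","rb"))
yaw=lambda d:np.degrees(np.arctan2(d[1],d[0]))
a,b=wonz(W,(234,152),.024),wonz(W,(315,151),.024); print("faces",a,b,np.linalg.norm(a-b),yaw(b-a)+90,"mid",(a+b)/2)
c,d=wonz(W,(276.5,190),.037),wonz(W,(279,290),.037); print("handle",c,d,yaw(c-d))
e=(wonz(W,(269,290),.037)-wonz(W,(288.5,290),.037)); print("hw",np.linalg.norm(e))
for n,x,y in [("-y",(315,151),ta(141,189)),("+y",(234,152),ta(51,207)),("collar",(276,178),ta(101,225))]: print(n,tri([wray(W,*x),ray(T,*y)]))
for q in [(216,128),(340,126)]: print("mat",wonz(W,q,.006))
E
```

```text
faces [0.4885 0.3526 0.024 ] [0.5087 0.2675 0.024 ] 0.08743355037387819 13.34890689086447 mid [0.4986 0.31   0.024 ]
handle [0.4604 0.299  0.037 ] [0.3463 0.2745 0.037 ] 12.142571642675849
hw 0.02274674796478424
-y (array([0.5073, 0.2693, 0.0164]), [np.float64(0.002031239430472379), np.float64(0.0020312394304723607)])
+y (array([0.4891, 0.3515, 0.0303]), [np.float64(0.0003467961234819444), np.float64(0.0003467961234819887)])
collar (array([0.4717, 0.3041, 0.0311]), [np.float64(0.0016091622521332474), np.float64(0.0016091622521331676)])
mat [0.5082 0.3801 0.006 ]
mat [0.5404 0.2464 0.006 ]
```

In the tool's units: 0.225 m / 0.75 = 0.3, 0.19 m / 0.75 = 0.2533.

Request:
{"op": "advance", "data": {"ticks": "0.016,-0.0627,0,0,0,0,1\n0.016,-0.0627,0.0667,0,0,0,1\n0.016,-0.0627,0.1333,0,0,0,1\n0.016,-0.0627,0.2,0,0,0,1\n0.016,-0.0627,0.2533,0,0,0,1\n0.016,-0.0627,0.28,0,0,0,1\n0.016,-0.0627,0.3,0,0,0,1\n0.016,-0.0627,0.3,0,0,0,1\n0.016,-0.0627,0.3,0,0,0,1"}}

```text
time_s: 3.05
position: [0.4503, 0.2961, 0.0224]
tcp_rot: [[0.976, 0.219, -0.001], [0.219, -0.976, -0.0], [-0.001, 0.0, -1.0]]
force: [0.7, -0.4, 0.6]
opening: 1.0
grasp_force: 0.0
```

```bash
python3 - <<'E'
from rig import bot, capture
import cv2,pickle
s=bot.read_state(); c=capture("wrist"); c["s"]=s; pickle.dump(c,open("w2.pkl","wb"))
cv2.imwrite("pics/w2.png",c["color"][:,:,::-1])
E
```

```text
(no output)
```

View pics/w2.png

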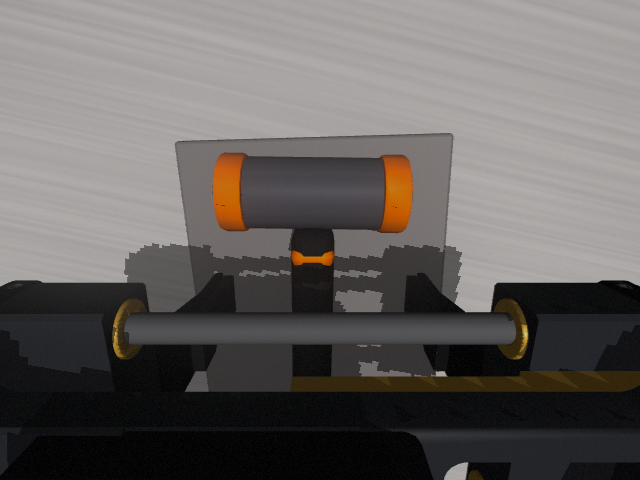

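The handle axis is at column 312.5 against the tool centre at 319.6, so it sits about 3 mm towards tool -y. The head is square to the tool and 51 mm ahead. I'll correct, lower and grip.

In the tool's units: 0.0115 m / 0.75 = 0.0153, -0.003 m / 0.75 = -0.004.

Request:
{"op": "advance", "data": {"ticks": "0,-0.004,0.008,0,0,0,1\n0,-0.004,0.0153,0,0,0,1\n0,-0.004,0.0153,0,0,0,1\n0,-0.004,0.0153,0,0,0,0\n0,-0.004,0.0153,0,0,0,0\n0,-0.004,0.0153,0,0,0,0\n0,-0.004,0.0153,0,0,0,0\n0,-0.004,0.0153,0,0,0,0\n0,-0.004,0.0153,0,0,0,0\n0,-0.004,0.0153,0,0,0,0\n0,-0.004,0.0153,0,0,0,0\n0,-0.004,0.0153,0,0,0,0"}}

```text
time_s: 4.3
position: [0.4497, 0.2992, 0.0111]
tcp_rot: [[0.976, 0.219, -0.0], [0.219, -0.976, 0.0], [-0.0, -0.0, -1.0]]
force: [-0.2, 0.0, 0.3]
opening: 0.267
grasp_force: 0.0
```

Request:
{"op": "advance", "data": {"ticks": "0,0,0,0,0,0,0\n0,0,0,0,0,0,0\n0,0,0,0,0,0,0\n0,0,0,0,0,0,0\n0,0,0,0,0,0,0"}}

```text
time_s: 4.8
position: [0.4497, 0.2992, 0.011]
tcp_rot: [[0.976, 0.219, -0.0], [0.219, -0.976, 0.0], [-0.0, -0.0, -1.0]]
force: [0.2, 0.6, -0.5]
opening: 0.227
grasp_force: 30.0
```

In the tool's units: -0.15 m / 0.75 = -0.2, -0.14 m / 0.75 = -0.1867.

Request:
{"op": "advance", "data": {"ticks": "0,0,-0.0067,0,0,0,0\n0,0,-0.02,0,0,0,0\n0,0,-0.04,0,0,0,0\n0,0,-0.0667,0,0,0,0\n0,0,-0.1,0,0,0,0\n0,0,-0.1333,0,0,0,0\n0,0,-0.1667,0,0,0,0\n0,0,-0.1867,0,0,0,0\n0,0,-0.2,0,0,0,0\n0,0,-0.2,0,0,0,0\n0,0,-0.2,0,0,0,0"}}

```text
time_s: 5.9
position: [0.449, 0.2989, 0.1607]
tcp_rot: [[0.976, 0.219, -0.001], [0.219, -0.976, -0.001], [-0.001, 0.0, -1.0]]
force: [-0.3, 0.2, -3.9]
opening: 0.228
grasp_force: 30.0
```

```bash
python3 - <<'E'
from rig import bot, capture
import cv2,pickle
s=bot.read_state(); c=capture("wrist"); c["s"]=s; pickle.dump(c,open("w3.pkl","wb"))
cv2.imwrite("pics/w3.png",c["color"][:,:,::-1])
E
```

```text
(no output)
```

View pics/w3.png

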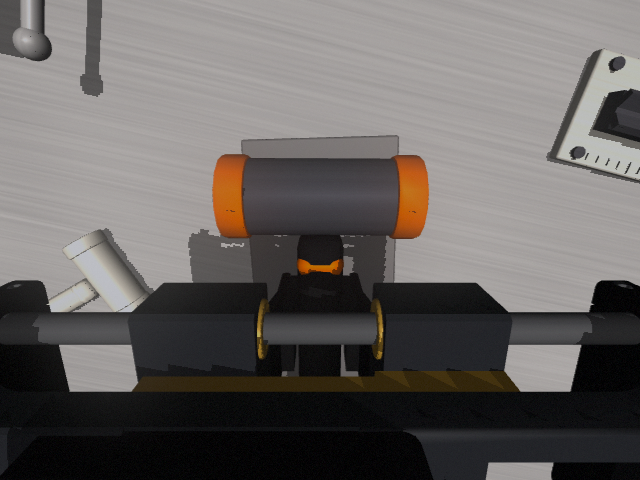

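The mallet is gripped straight: head from (213,196) to (428,196), centred at column 320.5, with no visible droop. Next I'll work out the pose in front of the tail.

```bash
cat > plan.py <<'E'
from rig import bot
import numpy as np
from scipy.spatial.transform import Rotation as Ro
np.set_printoptions(precision=4,suppress=True)
F=np.array([.0505,.042,-.013])
def Rt(yaw,pitch):
    a=np.radians(yaw); B=np.array([[np.cos(a),np.sin(a),0],[np.sin(a),-np.cos(a),0],[0,0,-1]]); return B@Ro.from_euler('y',pitch,degrees=True).as_matrix()
def rows(R1,pts,face=True):
    s=bot.read_state(); R0=s["tcp_rot"]; p=s["position"]
    print("rotvec",np.degrees(Ro.from_matrix(R0.T@R1).as_rotvec()))
    for q in pts:
        t=np.array(q)-(R1@F if face else 0); print(q,"tcp",t,"row",R0.T@(t-p))
def face():
    s=bot.read_state(); print("t",round(s["time_s"],2),"face",s["position"]+s["tcp_rot"]@F,"force",s["force"],"grip",round(float(s["grasp_force"]),1))
E
python3 - <<'E'
from plan import *
rows(Rt(-1.3,10),[(.594,.04,.15),(.594,.04,.057)])
E
```

```text
rotvec [-1.1805 10.0798 13.9363]
(0.594, 0.04, 0.15) tcp [0.5475 0.0831 0.1284] row [0.0491 0.2321 0.0317]
(0.594, 0.04, 0.057) tcp [0.5475 0.0831 0.0354] row [0.0493 0.2321 0.1247]
```

In the tool's units: 0.232 m / 0.75 = 0.3093, 0.228 m / 0.75 = 0.304, 13.9 degrees / 360 = 0.0386.

Request:
{"op": "advance", "data": {"ticks": "0.0053,0.02,0,-0.0003,0.0028,0.0039,0\n0.0133,0.06,0,-0.0006,0.0056,0.0078,0\n0.0213,0.1067,0,-0.0011,0.0097,0.0133,0\n0.0333,0.1533,0,-0.0017,0.0139,0.0194,0\n0.0427,0.2,0,-0.0022,0.0181,0.025,0\n0.0533,0.2467,0,-0.0028,0.0222,0.0306,0\n0.0613,0.2867,0.0133,-0.0031,0.0256,0.0356,0\n0.0653,0.304,0.0267,-0.0033,0.0281,0.0386,0\n0.0653,0.3093,0.0427,-0.0033,0.0281,0.0386,0\n0.0653,0.3093,0.0427,-0.0033,0.0281,0.0386,0\n0.0653,0.3093,0.0427,-0.0033,0.0281,0.0386,0"}}

```text
time_s: 7.05
position: [0.5473, 0.084, 0.1282]
tcp_rot: [[0.985, -0.022, 0.173], [-0.022, -1.0, -0.003], [0.173, -0.001, -0.985]]
force: [-0.1, 0.3, -5.3]
opening: 0.226
grasp_force: 30.0
```

```bash
python3 - <<'E'
from plan import *
import cv2
from rig import capture
c=capture("top")["color"][:,:,::-1]; cv2.imwrite("pics/t4.png",cv2.resize(c[180:300,300:460],None,fx=5,fy=5,interpolation=cv2.INTER_CUBIC))
face()
rows(Rt(-1.3,10),[(.594,.04,.057)])
E
```

```text
t 7.1 face [0.5945 0.0412 0.1504] force [-0.0427  0.1614 -3.8389] grip 30.0
rotvec [-0.0536 -0.0883  0.0846]
(0.594, 0.04, 0.057) tcp [0.5475 0.0831 0.0354] row [-0.0168  0.0012  0.0919]
```

View pics/t4.png

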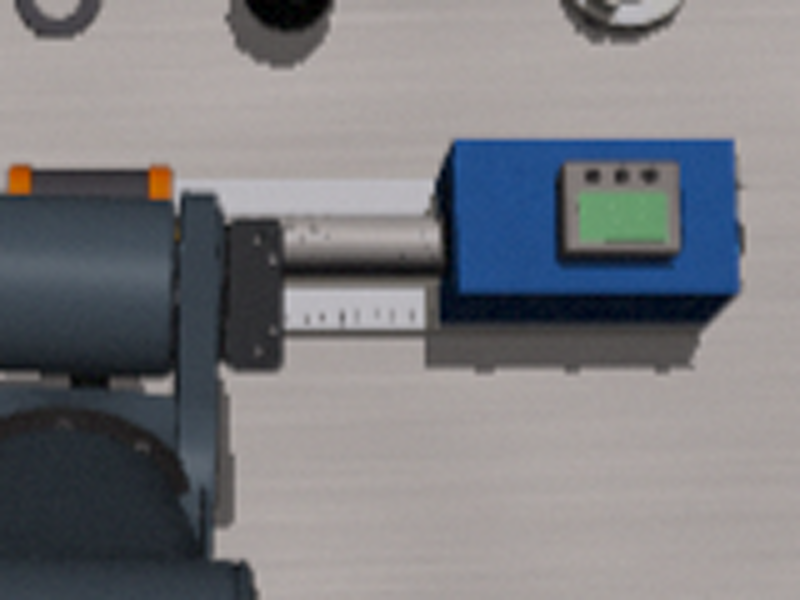

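The orange -y face is at crop (172,183), ahead of the stud and clear of the hood (mouth at crop x≈440). I'll lower it in front of the tail.

In the tool's units: 0.092 m / 0.75 = 0.1227, -0.017 m / 0.75 = -0.0227.

Request:
{"op": "advance", "data": {"ticks": "-0.0053,0,0.0293,0,0,0,0\n-0.0107,0,0.06,0,0,0,0\n-0.016,0.0013,0.0867,0,0,0,0\n-0.02,0.0013,0.1093,0,0,0,0\n-0.0227,0.0013,0.1227,0,0,0,0\n-0.0227,0.0013,0.1227,0,0,0,0\n-0.0227,0.0013,0.1227,0,0,0,0"}}

```text
time_s: 7.8
position: [0.5484, 0.0831, 0.0361]
tcp_rot: [[0.984, -0.021, 0.177], [-0.021, -1.0, -0.003], [0.177, -0.001, -0.984]]
force: [0.5, -0.4, -5.2]
opening: 0.229
grasp_force: 30.0
```

```bash
python3 -c "
from plan import *
face();rows(Rt(-1.3,10),[(.594,.02,.057),(.593,-.01,.057)])"
```

```text
t 7.8 face [0.5949 0.0401 0.0578] force [ 0.494  -0.4171 -5.1737] grip 30.0
rotvec [-0.0461 -0.2177  0.0758]
(0.594, 0.02, 0.057) tcp [0.5475 0.0631 0.0354] row [-0.0006  0.02    0.0005]
(0.593, -0.01, 0.057) tcp [0.5465 0.0331 0.0354] row [-0.001   0.0501  0.0005]
```

In the tool's units: 0.038 m / 0.75 = 0.0507, 0.026 m / 0.75 = 0.0347.

Request:
{"op": "advance", "data": {"ticks": "0,0.0067,0,0,0,0,0\n0,0.0133,0,0,0,0,0\n0,0.02,0,0,0,0,0\n0,0.0253,0,0,0,0,0\n0,0.0293,0,0,0,0,0\n0,0.032,0,0,0,0,0\n0,0.0333,0,0,0,0,0\n0,0.0347,0,0,0,0,0\n0,0.036,0,0,0,0,0\n0,0.0373,0,0,0,0,0\n0,0.0387,0,0,0,0,0\n0,0.04,0,0,0,0,0\n0,0.0413,0,0,0,0,0\n0,0.0427,0,0,0,0,0\n0,0.044,0,0,0,0,0\n0,0.0453,0,0,0,0,0\n0,0.0467,0,0,0,0,0\n0,0.048,0,0,0,0,0\n0,0.0493,0,0,0,0,0\n0,0.0507,0,0,0,0,0"}}

```text
time_s: 9.8
position: [0.5469, 0.0446, 0.0354]
tcp_rot: [[0.984, -0.022, 0.176], [-0.022, -1.0, -0.003], [0.176, -0.001, -0.984]]
force: [0.2, 3.5, -4.4]
opening: 0.23
grasp_force: 30.0
```

```bash
python3 -c "
from plan import *
face()"
```

```text
t 9.8 face [0.5933 0.0015 0.0571] force [ 0.1878  3.4725 -4.4003] grip 30.0
```

In the tool's units: 0.01 m / 0.75 = 0.0133, 0.009 m / 0.75 = 0.012.

Request:
{"op": "advance", "data": {"ticks": "0,0.0013,0,0,0,0,0\n0,0.0027,0,0,0,0,0\n0,0.004,0,0,0,0,0\n0,0.0053,0,0,0,0,0\n0,0.0067,0,0,0,0,0\n0,0.008,0,0,0,0,0\n0,0.0093,0,0,0,0,0\n0,0.0107,0,0,0,0,0\n0,0.012,0,0,0,0,0\n0,0.0133,0,0,0,0,0"}}

```text
time_s: 10.8
position: [0.5466, 0.0346, 0.0354]
tcp_rot: [[0.984, -0.022, 0.176], [-0.022, -1.0, -0.003], [0.176, -0.001, -0.984]]
force: [0.4, 3.6, -4.5]
opening: 0.224
grasp_force: 30.0
```

```bash
python3 -c "
from plan import *
face()"
```

```text
t 10.8 face [ 0.5931 -0.0084  0.0571] force [ 0.4356  3.5896 -4.4658] grip 30.0
```

In the tool's units: 0.004 m / 0.75 = 0.0053, 0.003 m / 0.75 = 0.004.

Request:
{"op": "advance", "data": {"ticks": "0,0.0013,0,0,0,0,0\n0,0.0027,0,0,0,0,0\n0,0.004,0,0,0,0,0\n0,0.0053,0,0,0,0,0"}}

```text
time_s: 11.2
position: [0.5466, 0.0306, 0.0355]
tcp_rot: [[0.984, -0.022, 0.176], [-0.022, -1.0, -0.003], [0.176, -0.001, -0.984]]
force: [-0.8, 3.7, -4.1]
opening: 0.225
grasp_force: 30.0
```

```bash
sleep 1; python3 -c "
from plan import *
face()"
```

```text
t 11.2 face [ 0.5931 -0.0125  0.0571] force [-0.7926  3.6638 -4.0511] grip 30.0
```

In the tool's units: 0.004 m / 0.75 = 0.0053, 0.003 m / 0.75 = 0.004.

Request:
{"op": "advance", "data": {"ticks": "0,0.0013,0,0,0,0,0\n0,0.0027,0,0,0,0,0\n0,0.004,0,0,0,0,0\n0,0.0053,0,0,0,0,0"}}

```text
time_s: 11.6
position: [0.5465, 0.0266, 0.0354]
tcp_rot: [[0.984, -0.022, 0.176], [-0.022, -1.0, -0.003], [0.176, -0.001, -0.984]]
force: [-0.5, 4.2, -5.1]
opening: 0.224
grasp_force: 30.0
```

In the tool's units: 0.004 m / 0.75 = 0.0053, 0.003 m / 0.75 = 0.004.

Request:
{"op": "advance", "data": {"ticks": "0,0.0013,0,0,0,0,0\n0,0.0027,0,0,0,0,0\n0,0.004,0,0,0,0,0\n0,0.0053,0,0,0,0,0"}}

```text
time_s: 12.0
position: [0.5464, 0.0226, 0.0355]
tcp_rot: [[0.984, -0.022, 0.176], [-0.022, -1.0, -0.003], [0.176, -0.001, -0.984]]
force: [-0.9, 3.6, -4.0]
opening: 0.229
grasp_force: 30.0
```

In the tool's units: 0.004 m / 0.75 = 0.0053, 0.003 m / 0.75 = 0.004.

Request:
{"op": "advance", "data": {"ticks": "0,0.0013,0,0,0,0,0\n0,0.0027,0,0,0,0,0\n0,0.004,0,0,0,0,0\n0,0.0053,0,0,0,0,0"}}

```text
time_s: 12.4
position: [0.5463, 0.0186, 0.0354]
tcp_rot: [[0.984, -0.022, 0.176], [-0.022, -1.0, -0.003], [0.176, -0.001, -0.984]]
force: [-0.2, 3.9, -4.7]
opening: 0.226
grasp_force: 30.0
```

In the tool's units: 0.004 m / 0.75 = 0.0053, 0.003 m / 0.75 = 0.004.

Request:
{"op": "advance", "data": {"ticks": "0,0.0013,0,0,0,0,0\n0,0.0027,0,0,0,0,0\n0,0.004,0,0,0,0,0\n0,0.0053,0,0,0,0,0"}}

```text
time_s: 12.8
position: [0.5463, 0.0146, 0.0354]
tcp_rot: [[0.984, -0.022, 0.176], [-0.022, -1.0, -0.003], [0.176, -0.001, -0.984]]
force: [-0.4, 4.3, -3.8]
opening: 0.226
grasp_force: 30.0
```

In the tool's units: 0.004 m / 0.75 = 0.0053, 0.003 m / 0.75 = 0.004.

Request:
{"op": "advance", "data": {"ticks": "0,0.0013,0,0,0,0,0\n0,0.0027,0,0,0,0,0\n0,0.004,0,0,0,0,0\n0,0.0053,0,0,0,0,0"}}

```text
time_s: 13.2
position: [0.5462, 0.0106, 0.0354]
tcp_rot: [[0.984, -0.022, 0.176], [-0.022, -1.0, -0.003], [0.176, -0.001, -0.984]]
force: [-2.0, 3.2, -4.8]
opening: 0.23
grasp_force: 30.0
```

In the tool's units: 0.004 m / 0.75 = 0.0053, 0.003 m / 0.75 = 0.004.

Request:
{"op": "advance", "data": {"ticks": "0,0.0013,0,0,0,0,0\n0,0.0027,0,0,0,0,0\n0,0.004,0,0,0,0,0\n0,0.0053,0,0,0,0,0"}}

```text
time_s: 13.6
position: [0.5461, 0.0066, 0.0354]
tcp_rot: [[0.984, -0.022, 0.176], [-0.022, -1.0, -0.003], [0.176, -0.001, -0.984]]
force: [-0.4, 3.5, -4.7]
opening: 0.226
grasp_force: 30.0
```

In the tool's units: 0.004 m / 0.75 = 0.0053, 0.003 m / 0.75 = 0.004.

Request:
{"op": "advance", "data": {"ticks": "0,0.0013,0,0,0,0,0\n0,0.0027,0,0,0,0,0\n0,0.004,0,0,0,0,0\n0,0.0053,0,0,0,0,0"}}

```text
time_s: 14.0
position: [0.5458, 0.0033, 0.0354]
tcp_rot: [[0.984, -0.021, 0.175], [-0.021, -1.0, -0.002], [0.175, -0.001, -0.984]]
force: [0.2, 10.9, -2.7]
opening: 0.229
grasp_force: 30.1
```

Request:
{"op": "advance", "data": {"ticks": "0,0,0,0,0,0,0\n0,0,0,0,0,0,0"}}

```text
time_s: 14.2
position: [0.5459, 0.0035, 0.0355]
tcp_rot: [[0.984, -0.021, 0.176], [-0.021, -1.0, -0.003], [0.176, -0.001, -0.984]]
force: [-0.4, 7.4, -4.4]
opening: 0.227
grasp_force: 30.0
```

In the tool's units: 0.0004 m / 0.75 = 0.0005, 0.0002 m / 0.75 = 0.0003.

Request:
{"op": "advance", "data": {"ticks": "0,0.0003,0,0,0,0,0\n0,0.0005,0,0,0,0,0\n0,0.0005,0,0,0,0,0"}}

```text
time_s: 14.5
position: [0.5458, 0.0034, 0.0355]
tcp_rot: [[0.984, -0.021, 0.176], [-0.021, -1.0, -0.002], [0.176, -0.001, -0.984]]
force: [-0.7, 8.4, -3.6]
opening: 0.227
grasp_force: 30.0
```

In the tool's units: 0.0006 m / 0.75 = 0.0008, 0.0003 m / 0.75 = 0.0004.

Request:
{"op": "advance", "data": {"ticks": "0,0.0004,0,0,0,0,0\n0,0.0008,0,0,0,0,0\n0,0.0008,0,0,0,0,0\n0,0.0008,0,0,0,0,0"}}

```text
time_s: 14.9
position: [0.5457, 0.0033, 0.0355]
tcp_rot: [[0.984, -0.02, 0.175], [-0.02, -1.0, -0.002], [0.175, -0.002, -0.985]]
force: [0.6, 10.9, -4.8]
opening: 0.229
grasp_force: 30.1
```

Request:
{"op": "advance", "data": {"ticks": "0,0,0,0,0,0,0\n0,0,0,0,0,0,0\n0,0,0,0,0,0,0\n0,0,0,0,0,0,0\n0,0,0,0,0,0,0"}}

```text
time_s: 15.4
position: [0.5456, 0.0033, 0.0354]
tcp_rot: [[0.984, -0.02, 0.175], [-0.02, -1.0, -0.002], [0.175, -0.002, -0.985]]
force: [-0.0, 12.1, -3.4]
opening: 0.228
grasp_force: 30.1
```

Request:
{"op": "advance", "data": {"ticks": "0,-0.0001,0,0,0,0,0\n0,-0.0001,0,0,0,0,0\n0,-0.0001,0,0,0,0,0\n0,-0.0001,0,0,0,0,0\n0,-0.0001,0,0,0,0,0\n0,-0.0001,0,0,0,0,0\n0,-0.0001,0,0,0,0,0\n0,-0.0001,0,0,0,0,0\n0,-0.0001,0,0,0,0,0\n0,-0.0001,0,0,0,0,0\n0,-0.0001,0,0,0,0,0\n0,-0.0001,0,0,0,0,0"}}

```text
time_s: 16.6
position: [0.5457, 0.0033, 0.0355]
tcp_rot: [[0.984, -0.02, 0.175], [-0.02, -1.0, -0.002], [0.175, -0.002, -0.985]]
force: [-0.4, 10.6, -3.8]
opening: 0.226
grasp_force: 30.1
```

Steady at about 10.6–12 N for over 1.5 s. Now I'll ease off slowly and back straight out.

In the tool's units: -0.1 m / 0.75 = -0.1333, -0.085 m / 0.75 = -0.1133.

Request:
{"op": "advance", "data": {"ticks": "0,-0.0007,0,0,0,0,0\n0,-0.0013,0,0,0,0,0\n0,-0.002,0,0,0,0,0\n0,-0.0027,0,0,0,0,0\n0,-0.004,0,0,0,0,0\n0,-0.0067,0,0,0,0,0\n0,-0.0107,0,0,0,0,0\n0,-0.0173,0,0,0,0,0\n0,-0.0267,0,0,0,0,0\n0,-0.04,0,0,0,0,0\n0,-0.06,0,0,0,0,0\n0,-0.0867,0,0,0,0,0\n0,-0.1133,0,0,0,0,0\n0,-0.1333,0,0,0,0,0\n0,-0.1333,0,0,0,0,0\n0,-0.1333,0,0,0,0,0"}}

```text
time_s: 18.2
position: [0.548, 0.1025, 0.0355]
tcp_rot: [[0.984, -0.021, 0.176], [-0.02, -1.0, -0.003], [0.176, -0.001, -0.984]]
force: [-0.9, -1.6, -4.0]
opening: 0.226
grasp_force: 30.0
```

```bash
python3 - <<'E'
from plan import *
face()
rows(Rt(12.66,0),[(.449,.2989,.161),(.4497,.2992,.04),(.4497,.2992,.0111)],face=False)
E
```

```text
t 18.2 face [0.5946 0.0595 0.0571] force [-0.9283 -1.5616 -3.9535] grip 30.0
rotvec [  1.195  -10.0916 -13.8028]
(0.449, 0.2989, 0.161) tcp [0.449  0.2989 0.161 ] row [-0.0793 -0.1944 -0.1416]
(0.4497, 0.2992, 0.04) tcp [0.4497 0.2992 0.04  ] row [-0.0999 -0.1946 -0.0224]
(0.4497, 0.2992, 0.0111) tcp [0.4497 0.2992 0.0111] row [-0.105  -0.1946  0.0061]
```

In the tool's units: -0.194 m / 0.75 = -0.2587, -0.12 m / 0.75 = -0.16, -13.8 degrees / 360 = -0.0383.

Request:
{"op": "advance", "data": {"ticks": "0.0053,0,-0.0267,0,0,0,0\n0.0107,0,-0.06,0,0,0,0\n0.0187,0,-0.1067,0,0,0,0\n0.0067,-0.0267,-0.1333,0.0003,-0.0028,-0.0039,0\n-0.0107,-0.06,-0.1533,0.0008,-0.0069,-0.0094,0\n-0.0293,-0.1,-0.16,0.0011,-0.0111,-0.015,0\n-0.0507,-0.1467,-0.1667,0.0017,-0.0158,-0.0217,0\n-0.0733,-0.1867,-0.1733,0.0022,-0.0203,-0.0278,0\n-0.0907,-0.2267,-0.18,0.0028,-0.0244,-0.0333,0\n-0.1027,-0.2507,-0.1867,0.0033,-0.0281,-0.0383,0\n-0.1053,-0.2587,-0.1893,0.0033,-0.0281,-0.0383,0\n-0.1053,-0.2587,-0.1893,0.0033,-0.0281,-0.0383,0\n-0.1053,-0.2587,-0.1893,0.0033,-0.0281,-0.0383,0"}}

```text
time_s: 19.5
position: [0.45, 0.2968, 0.1613]
tcp_rot: [[0.976, 0.216, 0.0], [0.216, -0.976, -0.001], [-0.0, 0.001, -1.0]]
force: [-0.1, -1.3, -5.0]
opening: 0.227
grasp_force: 30.0
```

```bash
python3 - <<'E'
from plan import *
import cv2,pickle
from rig import capture
s=bot.read_state(); c=capture("wrist"); t=capture("top")
w=c["color"][130:290,200:440,::-1]; o=cv2.imread("pics/w3.png")[130:290,200:440]
tt=cv2.resize(t["color"][195:255,300:460,::-1],(640,240),interpolation=cv2.INTER_CUBIC)
f=np.vstack([np.hstack([o,w]),np.pad(tt[:,:480],((0,0),(0,0),(0,0)))]); cv2.imwrite("pics/cmp.png",f)
rows(Rt(12.66,0),[(.4497,.2992,.04),(.4497,.2992,.0111)],face=False)
E
```

```text
rotvec [ 0.0172  0.0205 -0.1999]
(0.4497, 0.2992, 0.04) tcp [0.4497 0.2992 0.04  ] row [ 0.0003 -0.0026  0.1213]
(0.4497, 0.2992, 0.0111) tcp [0.4497 0.2992 0.0111] row [ 0.0003 -0.0026  0.1502]
```

View pics/cmp.png

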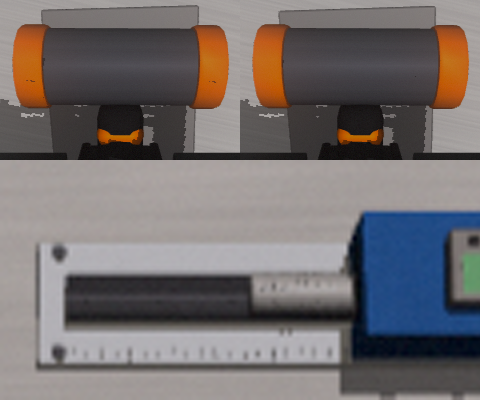

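The mallet sits in the hand exactly as before (head edges in the same places in both wrist crops). The stud tail stays at crop x=250, home. I'll lower the mallet to its original pose.

The rows are not in the units I measure in: shifts go in shares of 0.75 m and turns go in shares of 360 degrees. I convert before sending: 0.147 m / 0.75 = 0.196, 0.145 m / 0.75 = 0.1933, -0.2 degrees / 360 = -0.0006.

Request:
{"op": "advance", "data": {"ticks": "0,-0.0027,0.0267,0,0,-0.0006,0\n0,-0.0035,0.06,0,0,-0.0006,0\n0,-0.0035,0.0933,0,0,-0.0006,0\n0,-0.0035,0.1267,0,0,-0.0006,0\n0,-0.0035,0.1533,0,0,-0.0006,0\n0,-0.0035,0.1733,0,0,-0.0006,0\n0,-0.0035,0.1867,0,0,-0.0006,0\n0,-0.0035,0.1907,0,0,-0.0006,0\n0,-0.0035,0.1933,0,0,-0.0006,0\n0,-0.0035,0.196,0,0,-0.0006,0\n0,-0.0035,0.196,0,0,-0.0006,0\n0,-0.0035,0.196,0,0,-0.0006,0"}}

```text
time_s: 20.8
position: [0.4496, 0.3006, 0.0151]
tcp_rot: [[0.975, 0.221, 0.001], [0.221, -0.975, 0.001], [0.001, -0.0, -1.0]]
force: [-0.4, 0.8, -4.5]
opening: 0.231
grasp_force: 30.0
```

In the tool's units: 0.0035 m / 0.75 = 0.0047, 0.0013 m / 0.75 = 0.0017, 0.1 degrees / 360 = 0.0003.

Request:
{"op": "advance", "data": {"ticks": "0,0.0017,0.0013,0,0,0.0003,0\n0,0.0017,0.0027,0,0,0.0003,0\n0,0.0017,0.004,0,0,0.0003,0\n0,0.0017,0.0047,0,0,0.0003,0\n0,0.0017,0.0047,0,0,0.0003,0"}}

```text
time_s: 21.3
position: [0.4495, 0.2992, 0.0111]
tcp_rot: [[0.976, 0.219, -0.0], [0.219, -0.976, 0.0], [0.0, -0.0, -1.0]]
force: [-0.6, 0.3, -3.2]
opening: 0.23
grasp_force: 30.0
```

In the tool's units: 0.0004 m / 0.75 = 0.0005.

Request:
{"op": "advance", "data": {"ticks": "0,0,0.0005,0,0,0,0\n0,0,0.0005,0,0,0,0\n0,0,0.0005,0,0,0,0"}}

```text
time_s: 21.6
position: [0.4495, 0.2992, 0.011]
tcp_rot: [[0.976, 0.219, 0.0], [0.219, -0.976, 0.0], [0.0, -0.0, -1.0]]
force: [-1.3, -0.6, 3.9]
opening: 0.228
grasp_force: 30.0
```

On the mat. I'll open the gripper and lift straight up.

Request:
{"op": "advance", "data": {"ticks": "0,0,0,0,0,0,0.4\n0,0,0,0,0,0,0.4\n0,0,0,0,0,0,0.5\n0,0,0,0,0,0,0.6\n0,0,0,0,0,0,0.8\n0,0,0,0,0,0,1\n0,0,0,0,0,0,1\n0,0,0,0,0,0,1\n0,0,0,0,0,0,1\n0,0,0,0,0,0,1\n0,0,-0.0133,0,0,0,1\n0,0,-0.04,0,0,0,1\n0,0,-0.0933,0,0,0,1\n0,0,-0.16,0,0,0,1\n0,0,-0.2267,0,0,0,1\n0,0,-0.2667,0,0,0,1\n0,0,-0.2667,0,0,0,1\n0,0,-0.2667,0,0,0,1"}}

```text
time_s: 23.4
position: [0.4494, 0.2991, 0.2117]
tcp_rot: [[0.976, 0.219, 0.002], [0.219, -0.976, 0.001], [0.002, -0.0, -1.0]]
force: [-0.5, -0.4, -1.0]
opening: 1.001
grasp_force: 0.0
```

```bash
python3 - <<'E'
from rig import capture
import cv2
t=capture("top")["color"][195:365,200:460,::-1]; cv2.imwrite("pics/end.png",cv2.resize(t,None,fx=3,fy=3,interpolation=cv2.INTER_CUBIC))
w=capture("wrist")["color"][:,:,::-1]; cv2.imwrite("pics/endw.png",w)
E
```

```text
(no output)
```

View pics/endw.png

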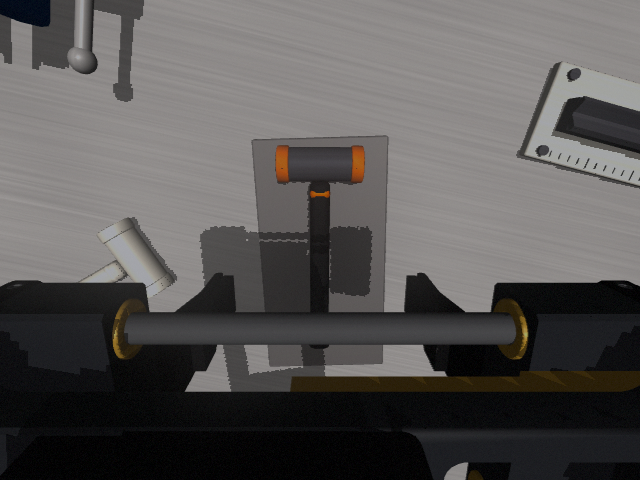

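The mallet lies on its mat as before: head from (275,164) to (365,163), handle straight at column 320, gripper clear. The stud was seen home against the stop. I'll hand it in.

```bash
python3 -c "
from rig import bot
print(bot.hand_in())"
```

```text
the job is handed in; nothing more can be done
None
```

The job is handed in: I nudged the stud up to the stop, held it there at about 10–12 N for over 1.5 s, and laid the mallet back on its mat where it was; the stud was still home when I last looked, before putting the mallet down.

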